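# Push the mounting board home in the corner stop

### The arm

A 6-joint arm with a two-finger parallel gripper is mounted at the origin on the work surface. World frame = base frame: x ahead of the robot, y to its left, z up, the work surface at z = 0. Lengths are in m, angles in rad, forces in N, time in s.
With the tool pointing down it reaches from about 0.35 to 0.925 m from the base axis. Payload 6.4 kg.
Tool frame: the origin (TCP) lies at the very end of the fingers, on their centre line; the grasp point (between the pads) lies 19 mm behind it; z points along the fingers, y is the line along which they close (so a half turn about z gives the same grasp; the last joint's range is limited). The gripper opens to 85 mm and grips with 20 to 120 N. Pads are 22 mm wide; open, the fingers measure 114 mm over their backs; the gripper's body (76 mm by 85 mm) begins 54 mm behind the grasp point. The pads swing forward as they close: fully open they stand 13 mm farther back than shut.
Start: joints at [1.168, 0.245, 1.558, -0, 1.339, -0.174], TCP at [0.147, 0.633, 0.231] pointing down, gripper open.
Joint ranges: [-3.13, 3.13], [-1.02, 2.26], [0.13, 2.54], [-0.95, 4.09], [0.21, 2.88], [-2.74, 2.74]. Speed limits (rad/s): [2.57, 2.57, 3.14, 3.14, 3.14, 3.14].

### API

Orientations are given as a unit quaternion [x, y, z, w].
In Python, from workcell import ctrl, vision gives the robot as it stands.
- The arm moves only by the tool drive_tool, never from a script. Its argument "plan" is a list of rows, each an object of numbers: "dx", "dy", "dz": the shift along the tool's x, y, z scaled (see below); "yaw": the turn about the tool's z scaled (see below). In form: [{"dx": .., "dy": .., "dz": .., "yaw": ..}, ...]. A call has exactly 8 rows; each row is the pose to reach, as a shift and turn from the pose commanded when the call began, along the tool's axes at that moment, turning the shorter way round; what a row does not reach only later rows make up. The controller multiplies each number of a shift by 80 cm and each number of a turn by 180 degrees. A row lasts 1/8 s, in which the tool goes at most 62.5 mm and 10.7 degrees, less where a joint would pass 70% of its speed; a pose out of reach is approached as far as the arm can. A call with a number of a shift or a turn outside -1 to 1 is refused whole. A call with a gripper value outside its range is refused whole. "grip" is the opening in per cent of the stroke, from 0 (shut) to 100 (fully open), set as the call begins (left out, the last holds). The fingers move at their own pace and stop on an object; "force" is the grip in N (left out, the last holds). Time passes only in rows, so rows that repeat a pose let the fingers close, or fill a call up. It gives the time, the measured TCP pose, the force, the opening and the grip force at its end, in the units of the state.
- ctrl.sense(): the state, without advancing time (a new reading comes with each control period).
- vision.read_camera(name): name is "scene" or "top" or "wrist"; returns the picture (400x640x3 uint8, red, green, blue); there is no depth.
- vision.camera_model(name): a dict with "fx", "fy", "cx", "cy" (pixels), "k1" (the pictures are not rectified: a ray, as slopes to the right and down, at radius r is drawn at 1 + k1 r^2 times it, then the intrinsics apply), "R" (3x3) and "t" (3): a world point X has camera coordinates R X + t. Camera axes: x right, y down, z forward; pixel columns grow to the right and rows downward; lengths in m; the calibration is good to about 2 mm. A picture is of the moment at which its call begins: read the wrist's pose just before it. camera_model takes no time and is no camera call; for the wrist camera it gives the pose at the moment of the call.
- ctrl.sign_off(): hands the job in; it is judged then, once.
The state is a dict: "t": time; "qpos": joint angles; "qd": joint speeds; "joint_torque": joint torques, N m; "ee_pos": TCP position; "ee_rot": TCP orientation; "contact_force": force on the tool from outside, world axes, zero at the start; "moment": the same for the moment, N m; "gripper_width": opening from 0.0 (shut) to 1.0 (fully open); "grip_force": force on a finger pad.
Only numpy, scipy, OpenCV 4.12 (cv2) and the standard library are available. Lean on these libraries where they do the work, as an engineer would, in place of code of your own. Each camera call takes 0.05 s, during which the arm holds its last target. There are 200 camera calls.

### The job

The larger plywood board has to sit in the L-shaped steel corner stop ready for drilling: push it along the bench until its long side lies flat against the long bar of the stop and its end is up against the short bar. Only push it with the fingers, flat on the bench: do not lift it or tip it up, and do not disturb the other things on the bench. Finish with the hand clear.

Things in the scene. Friction and masses are not known exactly. Their poses are not given: they have to be found in the camera images.
- board: The larger of two plain plywood boards, lying flat on the bench, loose: 100 mm along its own x, 130 mm along its own y (the long sides), 18 mm thick, about 0.2 kg, a small dark hole near each corner. Origin: centre of its underside. It starts inside the angle of the corner stop, away from both bars, askew by at most about 25 degrees to them.
- stop: L-shaped stop of dark steel bars, 24 mm thick, 30 mm high (bolt heads 36), fixed to the bench. Origin: inner corner of the L, at bench height. Own x points away from the robot within 12 degrees. Inner face of the long bar: plane x = 0, from y = 0 to -260 mm; inner face of the short bar: plane y = 0, from x = 0 to -110 mm. The board belongs at negative x and y, on the bare bench.
- home (a point): Point on the bench where the middle of the board's underside is when it is home: x = -50 mm, y = -65 mm in the stop's frame, axes as the stop's.
- small_board: The smaller plywood board, 65 x 90 x 18 mm, loose; to be left alone. Origin: centre of its underside.
- carton: Small cardboard carton, 70 x 50 x 48 mm; leave alone. Origin: centre of its underside.
- tape_roll: White ring-shaped roll of tape lying flat, 64 mm across, 19 mm high; leave alone. Origin: centre of its underside.
- nipple: Brass pipe nipple standing upright, 32 mm across its collar, 42 mm high; leave alone. Origin: centre of its underside.
- valve: Brass ball valve, 72 mm long, with a red lever handle reaching 60 mm to its own +y, 51 mm high, lying beyond the long bar; leave alone. Origin: centre of its underside.
- wrench: Steel wrench lying flat, 170 mm long along its own x, beyond the short bar to the left; leave alone. Origin: middle of its underside.
- driver: Screwdriver lying flat, 180 mm long along its own x, beyond the long bar; leave alone. Origin: middle of its underside.
Things that resemble listed ones, but are neither listed nor needed, are in the scene too. What is shaped like the board but orange or turquoise is not meant.

How it is judged:
At the end, for the whole second after the job is handed in: The larger board lies flat on the bench, at rest, within 3 mm of its home place against both bars of the stop (no gap over 3 mm measured at its centre) and parallel to the long bar within 0.03 rad (x of board in the frame of stop between -0.053 and -0.047 m and y of board in the frame of stop between -0.068 and -0.062 m and angle between the y axis of board and the y axis of stop, either way round below 0.03 rad and height (world z) of board below 0.003 m and angle between board's own z axis and vertical below 0.03 rad and linear speed of board below 0.01 m/s); the robot touches nothing.
It fails at once if the board is lifted or tipped up: its centre more than 8 mm off the bench or tilted by more than 0.12 rad (height (world z) of board above 0.008 m or angle between board's own z axis and vertical above 0.12 rad).
It fails at once if another thing on the bench is moved by more than 15 mm (distance of any of small_board, carton, tape_roll, nipple, valve, wrench, driver from where it was at the start of the episode above 0.015 m).
It also fails if it takes over 48 s, if anything falls off the work surface, if the arm or the gripper's body presses on something with over 40 N, if the wrist force passes 120 N, or if a joint passes its speed limit or range.

## Working session

There is one attempt and no reset: what is moved stays moved. The work goes in short steps, Python scripts to look and compute and a tool call to move; the robot and the scene stay as the last step left them, time stands still between calls to the robot, and variables do not carry over. Pictures are saved under pics/ and viewed, at most 10 in all, crops included, and the job is handed in when it is done.

Besides the shell and the picture viewer there is one more tool, called after "Call:" in YAML: its name, and indented under it one key for each argument. drive_tool: Moves the arm, as the interface text tells. Shifts and turns lie within -1 to 1; 1 stands for 80 cm of shift or 180 degrees of turn. Its arguments: {"type":"object","properties":{"plan":{"type":"array"},"grip":{"type":"number"},"force":{"type":"number"}},"required":["plan"]}

```bash
mkdir -p pics
python3 - <<'E'
from workcell import ctrl, vision
import cv2, numpy as np
for n in("top","scene"):
    im=vision.read_camera(n); cv2.imwrite(f"pics/{n}0.png",im[:,:,::-1]); m=vision.camera_model(n); print(n,m)
print(ctrl.sense())
E
```

```text
top {'fx': 453.7743748520386, 'fy': 453.7743748520386, 'cx': 323.6925394898348, 'cy': 201.75765119211212, 'k1': -0.11277377867728763, 'R': array([[-0.02500776, -0.99966727,  0.00632095],
       [-0.99221453,  0.02404867, -0.12219655],
       [ 0.12200388, -0.0093276 , -0.99248579]]), 't': array([0.01543   , 0.55462278, 1.28669295])}
scene {'fx': 411.7000664895322, 'fy': 411.7000664895322, 'cx': 319.5315322848122, 'cy': 205.56050601991927, 'k1': -0.004608693279138093, 'R': array([[ 0.52886575,  0.84870452,  0.0012853 ],
       [ 0.56213794, -0.34915789, -0.74972642],
       [-0.63584743,  0.39722715, -0.66174666]]), 't': array([-0.32676097, -0.26959842,  1.29159918])}
{'t': 0.1, 'qpos': array([ 1.16793136e+00,  2.45740167e-01,  1.55887067e+00,  1.39774157e-05,
        1.33870281e+00, -1.74087610e-01]), 'qd': array([-0.00094449, -0.0010424 , -0.00307105, -0.00029544, -0.00069997,
       -0.00061926]), 'joint_torque': array([-5.87387076e-04, -4.30668139e+01, -3.27132726e+01, -4.20961271e-05,
        2.75097882e-03,  1.33634688e-05]), 'ee_pos': array([0.14719914, 0.63260948, 0.23030464]), 'ee_rot': array([ 1.14140943e-01,  9.93464194e-01, -8.23009121e-04, -2.51324393e-04]), 'contact_force': array([ 0.54851202,  0.4409869 , -0.45211713]), 'moment': array([-0.00654806,  0.03774106,  0.02896038]), 'grip_force': 0.0, 'gripper_width': 1.0018652924442297}
```

View pics/top0.png

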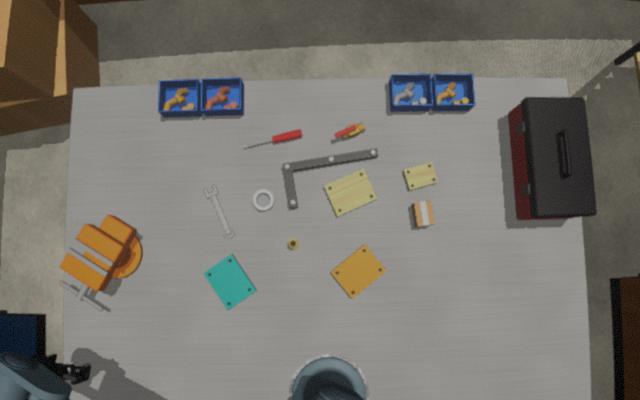

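View pics/scene0.png

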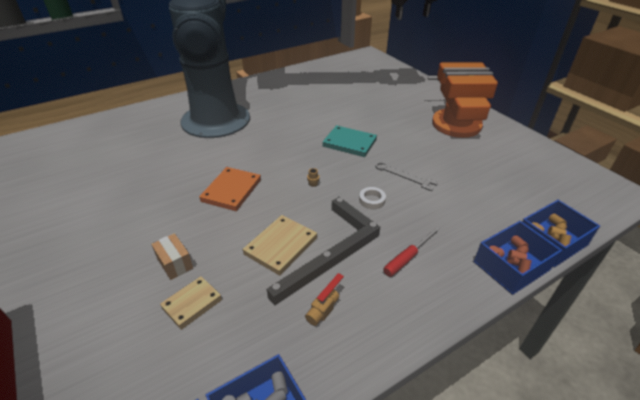

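Top view: board at about (350,193), the stop's corner at about (292,168) with the long bar to (375,153) and the short bar to (293,205). The small board is at (420,177), the carton at (423,214), the orange board at (358,271) and the nipple at (293,244). The scene view agrees.

```bash
cat > h.py <<'E'
from workcell import ctrl, vision
import cv2, numpy as np
from math import atan2,degrees
def ray(m,px,z):
    px=np.atleast_2d(px).astype(float)
    d=(px-[m['cx'],m['cy']])/[m['fx'],m['fy']]; u=d.copy()
    for _ in range(20): u=d/(1+m['k1']*(u**2).sum(1,keepdims=True))
    R,t=m['R'],m['t']; C=-R.T@t
    w=np.c_[u,np.ones(len(u))]@R
    return C+w*((z-C[2])/w[:,2])[:,None]
def blobs(mask,amin):
    n,l,s,c=cv2.connectedComponentsWithStats(mask.astype(np.uint8))
    return [(s[i],c[i],l==i) for i in range(1,n) if s[i][4]>=amin]
def rect(m,bm,z):   # min-area rectangle of a blob on plane z
    c=max(cv2.findContours(bm.astype(np.uint8),0,cv2.CHAIN_APPROX_NONE)[0],key=len)[:,0]
    p=ray(m,c,z)[:,:2]
    r=cv2.minAreaRect((p*1000).astype(np.float32)); return r,p
E
python3 - <<'E'
from h import *
for n in("top",'scene'):
    im=cv2.imread(f"pics/{n}0.png"); m=vision.camera_model(n); hsv=cv2.cvtColor(im,cv2.COLOR_BGR2HSV)
    print(n,"cam",-m['R'].T@m['t'])
    if n=="top":
        for q in((350,193),(420,177),(290,190),(330,163),(330,215),(423,222)):print(q,hsv[q[1],q[0]])
    y=cv2.inRange(hsv,(18,60,100),(35,255,255))>0
    for s,c,b in blobs(y,300):
        r,p=rect(m,b,.018); print('yellow',c.round(),s[4],np.round(r[0]),np.round(r[1]),round(r[2],1),np.round(cv2.boxPoints(r)).tolist())
    d=cv2.inRange(hsv,(0,0,20),(180,90,95))>0
    for s,c,b in blobs(d,200):
        r,p=rect(m,b,.03)
        if abs(p).max()<1: print('dark',c.round(),s[:5],np.round(r[0]),np.round(r[1]),round(r[2],1),)
E
```

```text
top cam [0.39370912 0.01408868 1.34469993]
(350, 193) [ 25  85 172]
(420, 177) [ 26  82 172]
(290, 190) [36 13 97]
(330, 163) [24 17 73]
(330, 215) [ 34  14 150]
(423, 222) [ 10   4 172]
yellow [420. 176.] 623 [ 628. -288.] [64. 91.] 13.8 [[586.0, -251.0], [608.0, -340.0], [670.0, -324.0], [648.0, -236.0]]
yellow [350. 192.] 1425 [583. -77.] [ 99. 130.] 22.8 [[513.0, -36.0], [563.0, -156.0], [654.0, -117.0], [604.0, 2.0]]
yellow [358. 271.] 1529 [352. -93.] [100. 132.] 37.7 [[272.0, -71.0], [353.0, -176.0], [432.0, -115.0], [351.0, -10.0]]
yellow [ 86. 272.] 329 [365. 730.] [129.  41.] 59.5 [[314.0, 686.0], [350.0, 664.0], [415.0, 775.0], [379.0, 796.0]]
dark [417. 106.] [386  79  87  35 311] [ 836. -315.] [270. 103.] 70.3
dark [204. 114.] [160  85  84  35 314] [836. 352.] [ 91. 267.] 17.4
dark [315. 169.] [284 153  94  51 543] [666.  -6.] [101. 298.] 26.8
dark [ 75. 374.] [   0  310  164   90 4125] [ 75. 762.] [574. 206.] 60.4
dark [325. 387.] [ 288  369   76   31 1591] [35.  9.] [213.  85.] 88.4
scene cam [ 1.14562421 -0.32986716  0.65300637]
yellow [599. 104.] 795 [ 572. 1116.] [324. 123.] 0.4 [[410.0, 1176.0], [411.0, 1053.0], [735.0, 1056.0], [734.0, 1179.0]]
yellow [280. 243.] 2152 [589. -82.] [102. 136.] 22.7 [[516.0, -38.0], [568.0, -164.0], [663.0, -125.0], [610.0, 1.0]]
yellow [190. 300.] 1428 [ 632. -291.] [67. 91.] 14.0 [[589.0, -256.0], [611.0, -343.0], [676.0, -327.0], [654.0, -239.0]]
dark [219. 131.] [182 115  68  23 211] [105. -25.] [199.  93.] 79.2
dark [328. 253.] [ 267  199  113  106 2680] [681. -11.] [134. 318.] 31.3
dark [ 25. 354.] [   0  305   44   95 2328] [ 590. -556.] [222.  46.] 4.3
```

```bash
cat >> h.py <<'E'
def line(p):
    v=cv2.fitLine((p[:,:2]*1000).astype(np.float32),cv2.DIST_HUBER,0,.01,.01).ravel(); return v[2:],v[:2]
E
python3 - <<'E'
from h import *
m=vision.camera_model("top"); im=cv2.imread("pics/top0.png"); hsv=cv2.cvtColor(im,cv2.COLOR_BGR2HSV)
g=hsv[:,:,2].astype(float)
def edge(v,lo,hi,th=115):  # subpixel outermost threshold crossings
    v=v[lo:hi]; i=np.where(v<th)[0]; a,b=i[0],i[-1]
    f=lambda i,j:i+(th-v[i])/(v[j]-v[i])*(j-i)
    return lo+f(a-1,a),lo+f(b,b+1)
L=[(x,)+edge(g[:,x],142,178) for x in range(304,370) if not 326<=x<=336]
S=[(y,)+edge(g[y],278,304) for y in range(182,200)]
L=np.array(L);S=np.array(S)
o=ray(m,L[:,[0,1]],.03); i=ray(m,L[:,[0,2]],0.)
so=ray(m,S[:,[1,0]],.03); si=ray(m,S[:,[2,0]],0.)
for n,p in(('Lout',o),('Lin',i),('Sout',so),('Sin',si)):
    c,d=line(p); print(n,c.round(1),'ang',round(degrees(atan2(d[1],d[0])),2),'res',np.abs((p[:,:2]*1000-c)@[-d[1],d[0]]).mean().round(2))
c,d=line(o); n=np.array([-d[1],d[0]]); print('L thickness',((i[:,:2]*1000-c)@n).mean())
c2,d2=line(so); n2=np.array([-d2[1],d2[0]]); print('S thickness',((si[:,:2]*1000-c2)@n2).mean())
E
```

```text
Lout [698.8 -66.6] ang -81.9 res 0.3
Lin [669.9 -40.9] ang -81.45 res 1.93
Sout [595.5 114.2] ang 9.34 res 0.47
Sin [596.   86.2] ang 8.72 res 0.4
L thickness -26.377913981622537
S thickness -27.647198974698053
```

Call:
drive_tool:
  plan:
    - {"dx": -0.04,"dy": -0.05,"dz": 0,"yaw": -0.015}
    - {"dx": -0.08,"dy": -0.1,"dz": 0,"yaw": -0.03}
    - {"dx": -0.12,"dy": -0.15,"dz": 0,"yaw": -0.045}
    - {"dx": -0.16,"dy": -0.2,"dz": 0,"yaw": -0.06}
    - {"dx": -0.2,"dy": -0.25,"dz": 0,"yaw": -0.075}
    - {"dx": -0.24,"dy": -0.3,"dz": 0,"yaw": -0.09}
    - {"dx": -0.28,"dy": -0.35,"dz": 0,"yaw": -0.105}
    - {"dx": -0.32,"dy": -0.4,"dz": 0,"yaw": -0.119}
  grip: 60

```text
t: 1.1
ee_pos: [0.3244, 0.2618, 0.231]
ee_rot: [-0.073, 0.997, -0.0, -0.0]
contact_force: [0.5, -0.4, -0.7]
gripper_width: 0.596
grip_force: 0.0
```

Call:
drive_tool:
  plan:
    - {"dx": -0.02,"dy": -0.065,"dz": 0}
    - {"dx": -0.04,"dy": -0.13,"dz": 0}
    - {"dx": -0.06,"dy": -0.195,"dz": 0}
    - {"dx": -0.08,"dy": -0.26,"dz": 0.02}
    - {"dx": -0.1,"dy": -0.325,"dz": 0.06}
    - {"dx": -0.12,"dy": -0.39,"dz": 0.1}
    - {"dx": -0.14,"dy": -0.44,"dz": 0.14}
    - {"dx": -0.152,"dy": -0.467,"dz": 0.188}

```text
invalid input
```

Run:
```python
from h import *
im=vision.read_camera("wrist"); cv2.imwrite("pics/w1.png",im[:,:,::-1])
s=ctrl.sense(); print(s['ee_pos'],s['ee_rot'],s['qpos'])
```

```text
[0.3265345  0.25789099 0.23095707] [-7.13472611e-02  9.97449945e-01 -1.71513750e-03  4.83964686e-04] [ 0.39670748 -0.34394236  2.12518171 -0.00363988  1.36053378 -1.31614491]
```

View pics/w1.png

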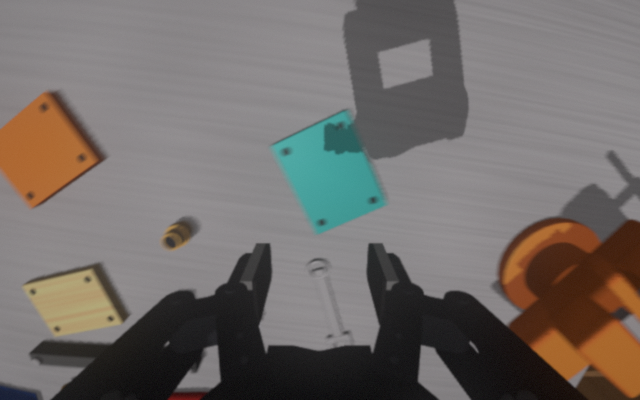

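The move was refused because its rows had no yaw. The picture shows the board at (75,300), left of the fingers, from the halfway pose. I'll resend the move.

Call:
drive_tool:
  plan:
    - {"dx": -0.02,"dy": -0.065,"dz": 0,"yaw": 0}
    - {"dx": -0.04,"dy": -0.13,"dz": 0,"yaw": 0}
    - {"dx": -0.06,"dy": -0.195,"dz": 0,"yaw": 0}
    - {"dx": -0.08,"dy": -0.26,"dz": 0.02,"yaw": 0}
    - {"dx": -0.1,"dy": -0.325,"dz": 0.06,"yaw": 0}
    - {"dx": -0.12,"dy": -0.39,"dz": 0.1,"yaw": 0}
    - {"dx": -0.14,"dy": -0.44,"dz": 0.14,"yaw": 0}
    - {"dx": -0.152,"dy": -0.467,"dz": 0.188,"yaw": 0}

```text
t: 2.15
ee_pos: [0.4996, -0.0909, 0.0801]
ee_rot: [-0.071, 0.997, -0.0, 0.001]
contact_force: [-0.3, 1.4, -0.0]
gripper_width: 0.597
grip_force: 0.0
```

Run:
```python
from h import *
s=ctrl.sense();m=vision.camera_model("wrist"); im=vision.read_camera("wrist"); cv2.imwrite("pics/w2.png",im[:,:,::-1])
print(s['ee_pos'],s['ee_rot'],-m['R'].T@m['t'])
```

```text
[ 0.49960598 -0.09094911  0.08010857] [-7.13671234e-02  9.97449823e-01 -3.82260690e-04  6.62351048e-04] [ 0.4195647  -0.10350675  0.22344072]
```

View pics/w2.png

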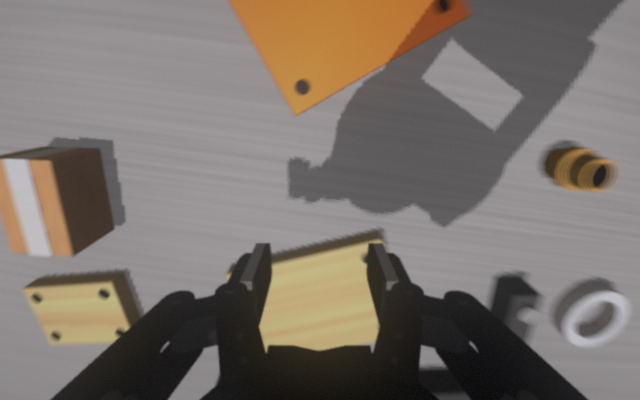

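Wrist view: the board's near side runs from (228,268) to its right corner at (385,235). Both fingers stand in front of it, clear of the carton and the orange board. Next I back off 8 mm and go down.

Call:
drive_tool:
  plan:
    - {"dx": 0.01,"dy": 0,"dz": 0.02,"yaw": 0}
    - {"dx": 0.01,"dy": 0,"dz": 0.05,"yaw": 0}
    - {"dx": 0.01,"dy": 0,"dz": 0.075,"yaw": 0}
    - {"dx": 0.01,"dy": 0,"dz": 0.09,"yaw": 0}
    - {"dx": 0.01,"dy": 0,"dz": 0.094,"yaw": 0}
    - {"dx": 0.01,"dy": 0,"dz": 0.094,"yaw": 0}
    - {"dx": 0.0,"dy": 0,"dz": 0.094,"yaw": 0}
    - {"dx": -0.01,"dy": 0,"dz": 0.094,"yaw": 0}

```text
t: 3.2
ee_pos: [0.5076, -0.0878, 0.0064]
ee_rot: [-0.072, 0.997, -0.0, 0.001]
contact_force: [-0.7, 0.1, 0.5]
gripper_width: 0.598
grip_force: 0.0
```

Call:
drive_tool:
  plan:
    - {"dx": -0.006,"dy": 0,"dz": 0,"yaw": 0}
    - {"dx": -0.012,"dy": 0,"dz": 0,"yaw": 0}
    - {"dx": -0.018,"dy": 0,"dz": 0,"yaw": 0}
    - {"dx": -0.024,"dy": 0,"dz": 0,"yaw": 0}
    - {"dx": -0.03,"dy": 0,"dz": 0,"yaw": 0}
    - {"dx": -0.036,"dy": 0,"dz": 0,"yaw": 0}
    - {"dx": -0.042,"dy": 0,"dz": 0,"yaw": 0}
    - {"dx": -0.042,"dy": 0,"dz": 0,"yaw": 0}

```text
t: 4.2
ee_pos: [0.5405, -0.0829, 0.0059]
ee_rot: [-0.072, 0.997, -0.0, 0.001]
contact_force: [-0.0, 0.3, -0.5]
gripper_width: 0.603
grip_force: 0.0
```

```bash
cat > see.py <<'E'
from h import *
import sys
xs=np.array([.9895,.1444]);ys=np.array([-.1444,.9895])
m=vision.camera_model("top"); im=vision.read_camera("top")[:,:,::-1].copy(); cv2.imwrite(f"pics/{sys.argv[1]}.png",im)
hsv=cv2.cvtColor(im,cv2.COLOR_BGR2HSV); y=cv2.inRange(hsv,(18,55,70),(35,255,255))>0
for s,c,b in blobs(y,150):
    r,p=rect(m,b,.018)
    if p[:,0].max()>.5 and abs(p[:,1]).max()<.5: print(s[4],np.round(r[0]),np.round(r[1]),round(r[2],1),'stop frame',np.round([xs@r[0]-657.2,ys@r[0]-.8],1),[np.round([xs@q-657.2,ys@q-.8]).tolist() for q in cv2.boxPoints(r)])
e=ctrl.sense(); q=e['ee_pos'][:2]*1000; print('tcp stop frame',np.round([xs@q-657.2,ys@q-.8],1),e['ee_pos'][2],e['contact_force'].round(1))
E
python3 see.py t1
```

```text
161 [889. 453.] [42. 87.] 24.1 stop frame [287.8 318.8] [[256.0, 355.0], [280.0, 271.0], [320.0, 283.0], [296.0, 366.0]]
641 [ 628. -288.] [65. 92.] 14.4 stop frame [ -77.6 -376.3] [[-115.0, -334.0], [-105.0, -425.0], [-40.0, -419.0], [-50.0, -327.0]]
487 [623. -76.] [ 61. 130.] 14.2 stop frame [ -51.3 -166.4] [[-89.0, -105.0], [-75.0, -234.0], [-14.0, -228.0], [-27.0, -99.0]]
tcp stop frame [-134.5 -160.9] 0.00595435922871532 [ 0.1 -0.7 -0.1]
```

View pics/t1.png

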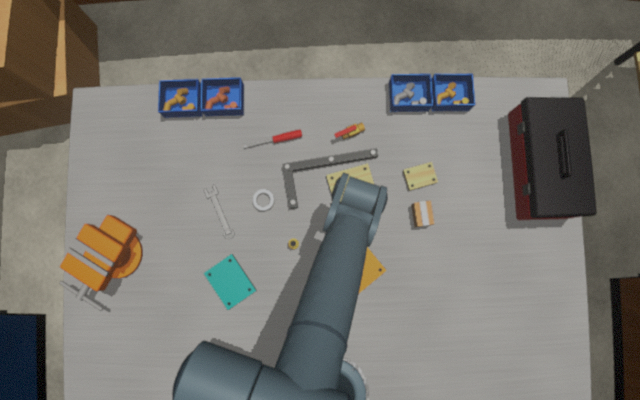

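The board at (350,180) is turning into line; the arm hides its near part. I keep pushing toward the long bar.

Call:
drive_tool:
  plan:
    - {"dx": -0.005,"dy": 0,"dz": 0,"yaw": 0}
    - {"dx": -0.01,"dy": 0,"dz": 0,"yaw": 0}
    - {"dx": -0.015,"dy": 0,"dz": 0,"yaw": 0}
    - {"dx": -0.02,"dy": 0,"dz": 0,"yaw": 0}
    - {"dx": -0.024,"dy": 0,"dz": 0,"yaw": 0}
    - {"dx": -0.027,"dy": 0,"dz": 0,"yaw": 0}
    - {"dx": -0.029,"dy": 0,"dz": 0,"yaw": 0}
    - {"dx": -0.029,"dy": 0,"dz": 0,"yaw": 0}

```text
t: 5.25
ee_pos: [0.563, -0.0795, 0.0057]
ee_rot: [-0.072, 0.997, -0.0, 0.0]
contact_force: [-0.4, 0.4, -0.4]
gripper_width: 0.599
grip_force: 0.2
```

```bash
python3 see.py t2
```

```text
167 [882. 448.] [40. 89.] 45.6 stop frame [280.5 315.5] [[238.0, 339.0], [292.0, 268.0], [323.0, 292.0], [269.0, 363.0]]
281 [ 656. -105.] [50. 80.] 7.9 stop frame [ -23.5 -198.9] [[-48.0, -159.0], [-49.0, -239.0], [1.0, -239.0], [2.0, -159.0]]
642 [ 628. -288.] [65. 92.] 14.5 stop frame [ -77.3 -376.6] [[-115.0, -334.0], [-105.0, -426.0], [-40.0, -419.0], [-50.0, -327.0]]
tcp stop frame [-111.6 -160.7] 0.0057631905268543775 [-1.4  0.4 -0.2]
```

Nearly on the bar. A few more mm, until the force shows contact.

Call:
drive_tool:
  plan:
    - {"dx": -0.001,"dy": 0,"dz": 0,"yaw": 0}
    - {"dx": -0.002,"dy": 0,"dz": 0,"yaw": 0}
    - {"dx": -0.003,"dy": 0,"dz": 0,"yaw": 0}
    - {"dx": -0.004,"dy": 0,"dz": 0,"yaw": 0}
    - {"dx": -0.004,"dy": 0,"dz": 0,"yaw": 0}
    - {"dx": -0.004,"dy": 0,"dz": 0,"yaw": 0}
    - {"dx": -0.004,"dy": 0,"dz": 0,"yaw": 0}
    - {"dx": -0.004,"dy": 0,"dz": 0,"yaw": 0}

```text
t: 6.3
ee_pos: [0.5659, -0.0789, 0.0057]
ee_rot: [-0.072, 0.997, -0.0, 0.0]
contact_force: [-2.2, -0.4, 1.4]
gripper_width: 0.6
grip_force: 0.8
```

Call:
drive_tool:
  plan:
    - {"dx": -0.001,"dy": 0,"dz": 0,"yaw": 0}
    - {"dx": -0.002,"dy": 0,"dz": 0,"yaw": 0}
    - {"dx": -0.003,"dy": 0,"dz": 0,"yaw": 0}
    - {"dx": -0.003,"dy": 0,"dz": 0,"yaw": 0}
    - {"dx": -0.003,"dy": 0,"dz": 0,"yaw": 0}
    - {"dx": -0.003,"dy": 0,"dz": 0,"yaw": 0}
    - {"dx": -0.003,"dy": 0,"dz": 0,"yaw": 0}
    - {"dx": -0.003,"dy": 0,"dz": 0,"yaw": 0}

```text
t: 7.3
ee_pos: [0.5667, -0.0788, 0.0057]
ee_rot: [-0.073, 0.997, 0.0, -0.002]
contact_force: [-9.9, -1.8, 7.8]
gripper_width: 0.598
grip_force: 4.8
```

Firm contact along the long bar (10 N). I back off, lift, and move round to the free end of the board.

Call:
drive_tool:
  plan:
    - {"dx": 0.02,"dy": 0,"dz": 0,"yaw": 0}
    - {"dx": 0.035,"dy": 0,"dz": 0,"yaw": 0}
    - {"dx": 0.035,"dy": 0,"dz": -0.05,"yaw": 0}
    - {"dx": 0.035,"dy": 0,"dz": -0.12,"yaw": 0}
    - {"dx": 0,"dy": -0.04,"dz": -0.12,"yaw": 0}
    - {"dx": -0.04,"dy": -0.08,"dz": -0.12,"yaw": 0}
    - {"dx": -0.072,"dy": -0.13,"dz": -0.12,"yaw": 0.05}
    - {"dx": -0.072,"dy": -0.13,"dz": -0.12,"yaw": 0.1}

```text
t: 8.3
ee_pos: [0.6421, -0.1758, 0.1019]
ee_rot: [0.088, 0.996, -0.0, 0.001]
contact_force: [-0.9, 1.2, -0.6]
gripper_width: 0.6
grip_force: 0.0
```

Call:
drive_tool:
  plan:
    - {"dx": 0,"dy": 0,"dz": 0,"yaw": 0.057}
    - {"dx": 0,"dy": 0,"dz": 0,"yaw": 0.114}
    - {"dx": 0,"dy": 0,"dz": 0,"yaw": 0.171}
    - {"dx": 0,"dy": 0,"dz": 0,"yaw": 0.228}
    - {"dx": 0,"dy": 0,"dz": 0,"yaw": 0.285}
    - {"dx": 0,"dy": 0,"dz": 0,"yaw": 0.343}
    - {"dx": 0,"dy": 0,"dz": 0,"yaw": 0.4}
    - {"dx": 0,"dy": 0,"dz": 0,"yaw": 0.4}

```text
t: 9.3
ee_pos: [0.6403, -0.1732, 0.1016]
ee_rot: [0.653, 0.757, 0.0, 0.0]
contact_force: [0.6, -0.4, 0.2]
gripper_width: 0.603
grip_force: 0.0
```

```bash
python3 see.py t3
python3 - <<'E'
from h import *
s=ctrl.sense();im=vision.read_camera("wrist"); cv2.imwrite("pics/w3.png",im[:,:,::-1])
print(s['ee_pos'],s['ee_rot'],s['qpos'])
E
```

```text
167 [882. 448.] [40. 89.] 45.6 stop frame [280.5 315.5] [[238.0, 339.0], [292.0, 268.0], [323.0, 292.0], [269.0, 363.0]]
1128 [627. -79.] [103. 121.] 8.3 stop frame [ -48.1 -169.1] [[-100.0, -109.0], [-100.0, -230.0], [4.0, -229.0], [4.0, -109.0]]
305 [ 631. -301.] [65. 65.] 14.5 stop frame [ -76.  -389.7] [[-112.0, -361.0], [-105.0, -425.0], [-40.0, -418.0], [-47.0, -354.0]]
tcp stop frame [ -48.7 -264.6] 0.10165701288082325 [-0.8  0.3 -0.8]
[ 0.64025144 -0.17315977  0.10165701] [6.52885723e-01 7.57456383e-01 1.57218217e-04 1.87693073e-04] [-4.34809711e-01  4.10085116e-01  1.60167191e+00  2.21181341e-04
  1.12938866e+00 -5.82924501e-01]
```

View pics/w3.png

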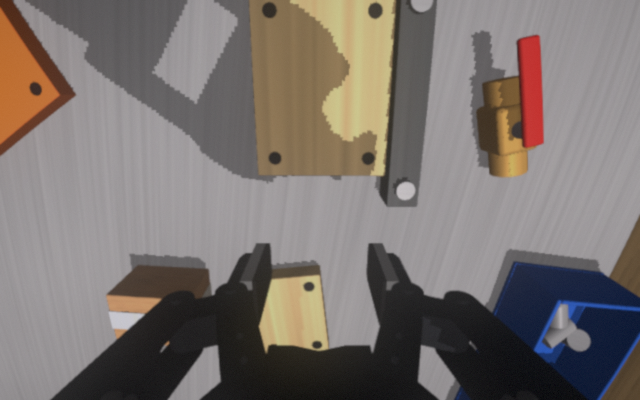

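Wrist view: the board's right side lies flush along the long bar from (390,0) to (385,175), with its free end at about row 175. The fingers are behind it, clear of the small board and the bar. I go down and push along the bar.

Call:
drive_tool:
  plan:
    - {"dx": 0,"dy": 0,"dz": 0.03,"yaw": 0}
    - {"dx": 0,"dy": 0,"dz": 0.07,"yaw": 0}
    - {"dx": 0,"dy": 0,"dz": 0.1,"yaw": 0}
    - {"dx": 0,"dy": 0,"dz": 0.115,"yaw": 0}
    - {"dx": 0,"dy": 0,"dz": 0.12,"yaw": 0}
    - {"dx": 0.005,"dy": 0,"dz": 0.12,"yaw": 0}
    - {"dx": 0.012,"dy": 0,"dz": 0.12,"yaw": 0}
    - {"dx": 0.02,"dy": 0,"dz": 0.12,"yaw": 0}

```text
t: 10.4
ee_pos: [0.6386, -0.1575, 0.0067]
ee_rot: [0.654, 0.757, 0.0, 0.001]
contact_force: [0.7, -2.3, 0.7]
gripper_width: 0.602
grip_force: 1.1
```

Call:
drive_tool:
  plan:
    - {"dx": 0.007,"dy": 0,"dz": 0,"yaw": 0}
    - {"dx": 0.014,"dy": 0,"dz": 0,"yaw": 0}
    - {"dx": 0.021,"dy": 0,"dz": 0,"yaw": 0}
    - {"dx": 0.028,"dy": 0,"dz": 0,"yaw": 0}
    - {"dx": 0.035,"dy": 0,"dz": 0,"yaw": 0}
    - {"dx": 0.042,"dy": 0,"dz": 0,"yaw": 0}
    - {"dx": 0.049,"dy": 0,"dz": 0,"yaw": 0}
    - {"dx": 0.055,"dy": 0,"dz": 0,"yaw": 0}

```text
t: 11.4
ee_pos: [0.6314, -0.1134, 0.0056]
ee_rot: [0.654, 0.757, -0.0, -0.0]
contact_force: [0.3, -4.3, 3.6]
gripper_width: 0.601
grip_force: 1.9
```

```bash
python3 see.py t4
```

```text
163 [882. 448.] [40. 89.] 45.6 stop frame [280.5 315.5] [[238.0, 339.0], [292.0, 268.0], [323.0, 292.0], [269.0, 363.0]]
841 [618. -19.] [104.  95.] 8.1 stop frame [ -48.2 -109. ] [[-100.0, -62.0], [-100.0, -156.0], [3.0, -157.0], [4.0, -62.0]]
639 [ 628. -288.] [65. 91.] 14.5 stop frame [ -77.4 -376.4] [[-115.0, -334.0], [-105.0, -425.0], [-40.0, -418.0], [-50.0, -327.0]]
tcp stop frame [ -48.9 -203.5] 0.005471028105303293 [ 1.3 -2.5  2.7]
```

Call:
drive_tool:
  plan:
    - {"dx": 0.009,"dy": 0,"dz": 0,"yaw": 0}
    - {"dx": 0.018,"dy": 0,"dz": 0,"yaw": 0}
    - {"dx": 0.027,"dy": 0,"dz": 0,"yaw": 0}
    - {"dx": 0.036,"dy": 0,"dz": 0,"yaw": 0}
    - {"dx": 0.045,"dy": 0,"dz": 0,"yaw": 0}
    - {"dx": 0.054,"dy": 0,"dz": 0,"yaw": 0}
    - {"dx": 0.062,"dy": 0,"dz": 0,"yaw": 0}
    - {"dx": 0.068,"dy": 0,"dz": 0,"yaw": 0}

```text
t: 12.45
ee_pos: [0.6234, -0.0594, 0.0055]
ee_rot: [0.654, 0.757, -0.0, -0.0]
contact_force: [0.8, -1.9, 1.2]
gripper_width: 0.604
grip_force: 1.0
```

```bash
python3 see.py t5
```

```text
165 [883. 448.] [37. 89.] 47.7 stop frame [280.9 315.5] [[238.0, 338.0], [295.0, 269.0], [324.0, 293.0], [267.0, 362.0]]
639 [ 628. -288.] [65. 92.] 14.5 stop frame [ -77.4 -376.3] [[-115.0, -334.0], [-105.0, -425.0], [-40.0, -418.0], [-50.0, -327.0]]
742 [609.  41.] [103.  83.] 8.2 stop frame [-48.5 -48.2] [[-100.0, -7.0], [-100.0, -90.0], [3.0, -90.0], [3.0, -7.0]]
tcp stop frame [ -49.  -149.1] 0.005455788391351642 [ 0.6  0.5 -0. ]
```

Call:
drive_tool:
  plan:
    - {"dx": 0.003,"dy": 0,"dz": 0,"yaw": 0}
    - {"dx": 0.006,"dy": 0,"dz": 0,"yaw": 0}
    - {"dx": 0.008,"dy": 0,"dz": 0,"yaw": 0}
    - {"dx": 0.01,"dy": 0,"dz": 0,"yaw": 0}
    - {"dx": 0.011,"dy": 0,"dz": 0,"yaw": 0}
    - {"dx": 0.012,"dy": 0,"dz": 0,"yaw": 0}
    - {"dx": 0.012,"dy": 0,"dz": 0,"yaw": 0}
    - {"dx": 0.012,"dy": 0,"dz": 0,"yaw": 0}

```text
t: 13.5
ee_pos: [0.6228, -0.0537, 0.0061]
ee_rot: [0.654, 0.757, -0.002, 0.002]
contact_force: [0.0, -12.8, -1.3]
gripper_width: 0.601
grip_force: 6.4
```

Stopped firmly at 13 N. I back off, lift and look from near.

Call:
drive_tool:
  plan:
    - {"dx": -0.015,"dy": 0,"dz": 0,"yaw": 0}
    - {"dx": -0.035,"dy": 0,"dz": 0,"yaw": 0}
    - {"dx": -0.045,"dy": 0,"dz": -0.05,"yaw": 0}
    - {"dx": -0.045,"dy": 0,"dz": -0.12,"yaw": 0}
    - {"dx": -0.02,"dy": 0,"dz": -0.19,"yaw": 0}
    - {"dx": 0,"dy": 0,"dz": -0.22,"yaw": 0}
    - {"dx": 0,"dy": 0,"dz": -0.22,"yaw": 0}
    - {"dx": 0,"dy": 0,"dz": -0.22,"yaw": 0}

```text
t: 14.5
ee_pos: [0.6214, -0.0508, 0.1798]
ee_rot: [0.654, 0.756, -0.001, -0.001]
contact_force: [-0.1, 0.2, -0.5]
gripper_width: 0.597
grip_force: 0.0
```

```bash
python3 see.py t6
python3 - <<'E'
from h import *
im=vision.read_camera("wrist"); cv2.imwrite("pics/w4.png",im[:,:,::-1])
E
```

```text
171 [883. 448.] [40. 91.] 45.6 stop frame [281.1 314.7] [[238.0, 339.0], [293.0, 266.0], [325.0, 290.0], [269.0, 363.0]]
635 [ 628. -288.] [65. 92.] 14.5 stop frame [ -77.3 -376.2] [[-115.0, -334.0], [-105.0, -425.0], [-40.0, -418.0], [-50.0, -327.0]]
568 [607.  56.] [104.  65.] 7.9 stop frame [-48.1 -32.6] [[-100.0, 0.0], [-100.0, -65.0], [3.0, -65.0], [4.0, -0.0]]
tcp stop frame [ -49.9 -140.8] 0.17930837181852224 [-0.4  0.2  0.2]
```

View pics/w4.png

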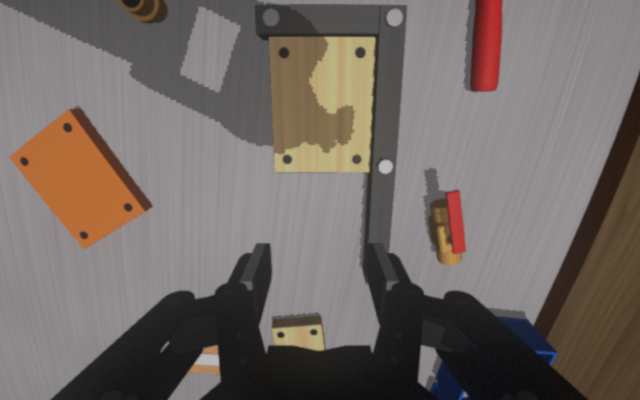

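Wrist view: the board is at (272..375, 37..172), against the short bar above and the long bar on the right. No gap shows at this scale, so I zoom in to be sure.

Run:
```python
from h import *
im=cv2.imread("pics/w4.png")[0:190,255:415]
cv2.imwrite("pics/w4c.png",cv2.convertScaleAbs(cv2.resize(im,None,fx=3.1,fy=3.1,interpolation=cv2.INTER_CUBIC),alpha=1.6))
m=vision.camera_model("wrist"); im=cv2.imread("pics/w4.png"); hsv=cv2.cvtColor(im,cv2.COLOR_BGR2HSV)
y=cv2.morphologyEx(cv2.inRange(hsv,(15,60,60),(35,255,255)),cv2.MORPH_CLOSE,np.ones((9,9)))>0
for s,c,b in blobs(y,5000):
    if abs(c[0]-320)<60: r,p=rect(m,b,.018); print(r,c)
```

```text
((612.915771484375, 20.52581787109375), (101.26030731201172, 131.28993225097656), 8.500115394592285) [322.20694124 102.14573733]
```

View pics/w4c.png

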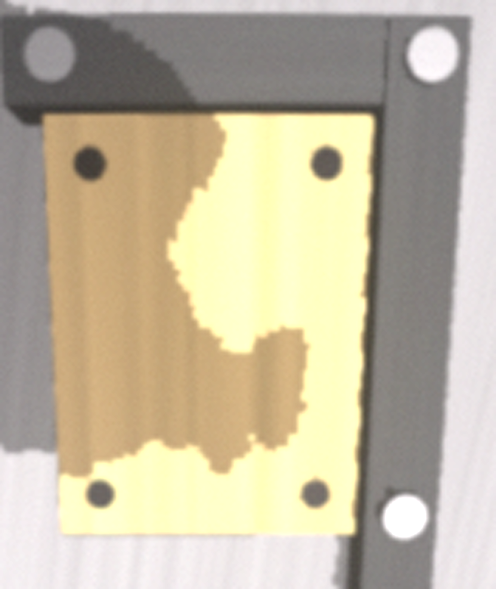

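The zoom shows the board's edges meeting the inner faces of both bars. Only the thin dark strip of steel face shows between them, no bench, and the board is parallel at about 8.5°. The hand is 18 cm up and clear.

```bash
python3 -c "
from workcell import ctrl
print(ctrl.sign_off())"
```

```text
the job is handed in; nothing more can be done
None
```

The larger board was pushed home flat against both bars of the stop (no gap visible in the close-up), the hand is clear, and the job is handed in; sign-off returned no verdict.

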